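Seat the chassis carrier on its assembly fixture and latch it

ROBOT

A 6-joint arm with a two-finger parallel gripper is mounted at the origin on the work surface. World frame = base frame: x ahead of the robot, y to its left, z up, the work surface at z = 0. Lengths are in mm, angles in rad, forces in N, time in s.
With the tool pointing down it reaches from about 400 to 925 mm from the base axis. Payload 12.5 kg.
Tool frame: the origin (TCP) lies midway between the tips of the shut fingers; the grasp point (between the pads) lies 19 mm behind it; z points along the fingers, y is the line along which they close (so a half turn about z gives the same grasp; the last joint's range is limited). The gripper opens to 95 mm and grips with 3 to 60 N. Pads are 20 mm wide; open, the fingers measure 119 mm over their backs; the gripper's body (75 mm by 180 mm) begins 59 mm behind the grasp point.
Start: joints at [-1.354, 0.491, 1.559, -0, 1.092, -0.106], TCP at [198.288, -592.73, 214.661] pointing down, gripper open.
Joint ranges: [-3.1, 3.1], [-0.84, 2.19], [0.05, 2.79], [-1.13, 4.28], [0.06, 2.93], [-2.69, 2.69]. Speed limits (rad/s): [2.22, 2.22, 2.79, 3.14, 3.14, 3.14].

INTERFACE

Orientations are given as [roll, pitch, yaw] about the fixed x, y, z axes, in that order (R = Rz(yaw) Ry(pitch) Rx(roll)).
In Python, from cell import state, read_camera, camera_info, env gives the robot as it stands.
- The arm moves only by the tool move_arm, never from a script. Its argument "commands" is a list of rows, each a list of 3 entries, a list of its own where there are three numbers: the shift along the world's x, y, z in cm, then the turn, a rotation vector about the world's x, y, z in degrees, then the opening, from 0 (shut) to 1 (fully open). A call has 1 to 10 rows; each row shifts and turns the commanded pose from where the row before left it; what a row does not reach is not made up. A row lasts 1/10 s, in which the tool goes at most 50 mm and 8.59 degrees, less where a joint would pass 70% of its speed; a pose out of reach is approached as far as the arm can. A call with a gripper value outside its range is refused whole. The fingers move at their own pace and stop on an object; the grip force is fixed at half the most. Time passes only in rows, so rows that do not move let the fingers close. It gives the time, the measured TCP pose, the force, the opening and the grip force at its end, in the units of the state.
- state(): the state, without advancing time (a new reading comes with each control period).
- read_camera(name): name is "scene" or "top" or "wrist"; returns the picture (384x512x3 uint8, blue, green, red); there is no depth.
- camera_info(name): a dict with "K" (3x3 intrinsics, pixels), "k1" (the pictures are not rectified: a ray, as slopes to the right and down, at radius r is drawn at 1 + k1 r^2 times it, then the intrinsics apply), "cam_to_world" (4x4, takes a point from camera to world coordinates). Camera axes: x right, y down, z forward; pixel columns grow to the right and rows downward; lengths in mm; the calibration is good to about 2 mm. A picture is of the moment at which its call begins: read the wrist's pose just before it. camera_info takes no time and is no camera call; for the wrist camera it gives the pose at the moment of the call.
- env.job_done(): hands the job in; it is judged then, once.
The state is a dict: "t": time; "joints": joint angles; "qvel": joint speeds; "tau": joint torques, N m; "eef_pos": TCP position; "tcp_rot": TCP orientation; "ft_force": force on the tool from outside, world axes, zero at the start; "moment": the same for the moment, N m; "opening": opening from 0.0 (shut) to 1.0 (fully open); "grip_force": force on a finger pad.
Only numpy, scipy, OpenCV 4.12 (cv2) and the standard library are available. Lean on these libraries where they do the work, as an engineer would, in place of code of your own. Each camera call takes 0.05 s, during which the arm holds its last target. There are 200 camera calls.

TASK

With a fingertip, push the plywood carrier board by its trailing end along the rails of the assembly fixture until you feel it drop into the locating notches and it lies flat on the rails. Then push the red turn-latch by its peg round over the board as far as it goes. Do not lift or tip the board, and leave all the other things on the bench and on the parts tray where they are.

Things in the scene. Friction and masses are not known exactly. Their poses are not given: they have to be found in the camera images.
- fixture: Fixed assembly fixture: dark steel base plate, 335 x 180 mm, 12 mm thick (x -185 to +150 mm), with two aluminium rails along its x axis. Origin on the bench surface, straight below the board's origin when seated; x = the direction in which the board must be pushed, z up. A grey parts tray with a 14 mm rim joins it on its -y side (y -90 to -190 mm).
- rail_well (a point): Middle of the open well between the two rails, at rail-top height: fixture x -60 mm, y 0, 32 mm above the bench. The well is 100 mm wide and 20 mm deep (floor 12 mm above the bench). Rails: tops 32 mm above the bench, y +-50 to +-70 mm, x -180 to +105 mm. Outer guide flanges at y +-72 to +-80 mm, top 46 mm above the bench, leave the board 2 mm play each side.
- notch (a point): Centre of the leading notch in the +y rail, at rail-top height: fixture x +60, y +60 mm. Each rail has two notches, 22 mm long and 9 mm deep, centred at x -60 and +60 mm and marked yellow on the flanges. When both cleats of the board are over them it drops 8 mm and lies on the rails; the notch walls then stop it dead.
- carrier: Loose plywood board, 180 (x) x 140 (y) x 15 mm, 0.3 to 0.55 kg, two cleats under it (16 mm long, 8 mm high, at x +-60 mm), small robot chassis screwed on top (44 mm high). Origin: board's middle, at the cleats' underside; x = push direction. Starts at fixture x -55 to -90 mm, z 32 mm; seated: x within 3 mm of 0, z 24 mm. Sliding it takes up to about 6 N.
- push_edge (a point): Middle of the board's trailing end face (140 mm wide, 15 mm high, plain and upright), where it is pushed: 90 mm behind the carrier's origin, half-way up the board's thickness (47.5 mm above the bench before the drop, 39.5 mm after).
- latch (a joint): Angle of the red turn-latch (rad) about a vertical pivot: 0 = bar points to the fixture's +y, 1.57 = to its -x, over the board; grows anticlockwise seen from above. Starts at 0 to 0.3, stop at 1.6. Light friction, about 1 N at the peg; stays where left. Bar 20 mm wide, reaching 70 mm from the pivot; underside 49.5 mm above the bench: it clears the seated board (top 47) but not the raised one (55).
- latch_pivot (a point): The latch's pivot, at fixture x +118 mm, y 0, 53.5 mm above the bench.
- latch_peg (a point): Half-way up the upright round red peg on the latch bar: 14 mm diameter, 58 mm from the pivot, from 57.5 to 87.5 mm above the bench.
- wheel: Loose spare robot wheel, 44 mm diameter, 13 mm thick, lying on the parts tray (6 mm above the bench). Origin at the centre of its underside. To be left alone.
- motor: Loose yellow gear motor, 67 x 22 x 20 mm, lying on the parts tray. Origin under its gearbox's middle. To be left alone.
- tool_pot: Loose steel pot with small tools, 76 mm diameter, 150 mm high, on the bench. Origin at the centre of its underside. To be left alone.
- screwdriver: Loose screwdriver lying on the bench, about 200 mm long. To be left alone.
- meter: Loose yellow multimeter, 135 x 70 x 32 mm, lying on the bench. Origin at the centre of its underside. To be left alone.
- parts_box: Loose clear plastic box of fixings, 170 x 240 x 90 mm, on the bench. Origin at the centre of its underside. To be left alone.
- glue: Loose white glue bottle with orange cap, 44 mm diameter, 110 mm high. Origin at the centre of its underside. To be left alone.
Mind the look-alikes: they are no part of the job. Of the things like the carrier, leave any that is turquoise; of the rest the larger one is meant.

How it is judged (in metres and radians):
On the way, in this order (a step that is already met when the one before it is completed fails the run):
1. the board has dropped into the notches and lies flat on the rails (z of carrier in the frame of fixture below 0.0265 m and x of carrier in the frame of fixture between -0.006 and 0.006 m and angle between carrier's own z axis and vertical below 0.03 rad), for 0.2 s.
2. the latch is swung over the board (value of joint latch above 1.3 rad), for 0.1 s.
At the end, for the whole second after the job is handed in: The board lies at rest in the notches (origin less than 26.5 mm above the bench, within 6 mm of the seat along the rails, tilted less than 0.03 rad) and the latch stands past 1.3 rad, over the board (all of step 1 and linear speed of carrier below 0.02 m/s and value of joint latch above 1.3 rad); the robot touches nothing.
It fails at once if the board is lifted (origin more than 8 mm above its sliding height) (z of carrier in the frame of fixture above 0.04 m).
It fails at once if the board is tipped by more than 0.2 rad (angle between carrier's own z axis and vertical above 0.2 rad).
It fails at once if another thing is shifted by more than 25 mm (distance of any of wheel, motor, tool_pot, screwdriver, meter, parts_box, glue from where it was at the start of the episode above 0.025 m).
It also fails if it takes over 51 s, if anything falls off the work surface, if the arm or the gripper's body presses on something with over 40 N, if the wrist force passes 120 N, or if a joint passes its speed limit or range.

## Working session

There is one attempt and no reset: what is moved stays moved. The work goes in short steps, Python scripts to look and compute and a tool call to move; the robot and the scene stay as the last step left them, time stands still between calls to the robot, and variables do not carry over. Pictures are saved under pics/ and viewed, at most 10 in all, crops included, and the job is handed in when it is done.

Besides the shell and the picture viewer there is one more tool, called after "Call:" in YAML: its name, and indented under it one key for each argument. move_arm: Moves the arm, as the interface text tells. Its arguments: {"type":"object","properties":{"commands":{"type":"array"}},"required":["commands"]}

```bash
mkdir -p pics; ls
python3 - <<'E'
from cell import state, read_camera, camera_info
import cv2, numpy as np
s=state(); print({k:np.round(v,3).tolist() for k,v in s.items()})
for n in ("top","scene"):
    cv2.imwrite(f"pics/{n}0.png",read_camera(n)); c=camera_info(n); print(n,c)
E
```

```text
pics
{'t': 0.0, 'joints': [-1.354, 0.492, 1.559, -0.0, 1.092, -0.106], 'qvel': [-0.0, -0.001, 0.001, -0.001, -0.0, 0.001], 'tau': [0.003, -61.263, -25.818, 0.069, 0.048, -0.0], 'eef_pos': [198.221, -592.475, 214.06], 'tcp_rot': [-3.14, -0.0, 0.323], 'ft_force': [0.062, -0.162, -0.523], 'moment': [-0.034, 0.01, -0.016], 'grip_force': 0.0, 'opening': 0.997}
top {'K': array([[361.67659266,   0.        , 252.01904501],
       [  0.        , 361.67659266, 194.56045064],
       [  0.        ,   0.        ,   1.        ]]), 'k1': -0.1121935105976655, 'cam_to_world': array([[-2.73491747e-03, -9.98523465e-01,  5.42531962e-02,
         5.16672984e+02],
       [-9.99992876e-01,  2.58973458e-03, -2.74614678e-03,
        -3.08302706e+01],
       [ 2.60159062e-03, -5.42603202e-02, -9.98523435e-01,
         1.07848436e+03],
       [ 0.00000000e+00,  0.00000000e+00,  0.00000000e+00,
         1.00000000e+00]])}
scene {'K': array([[455.96613098,   0.        , 255.27528809],
       [  0.        , 455.96613098, 192.2443155 ],
       [  0.        ,   0.        ,   1.        ]]), 'k1': -0.0009729584422428578, 'cam_to_world': array([[ 7.24521054e-01,  4.82691864e-01, -4.92014031e-01,
         1.19130037e+03],
       [ 6.89202916e-01, -4.98777276e-01,  5.25566902e-01,
        -7.29128865e+02],
       [ 8.28144952e-03, -7.19881791e-01, -6.94047278e-01,
         9.68796064e+02],
       [ 0.00000000e+00,  0.00000000e+00,  0.00000000e+00,
         1.00000000e+00]])}
```

View pics/top0.png

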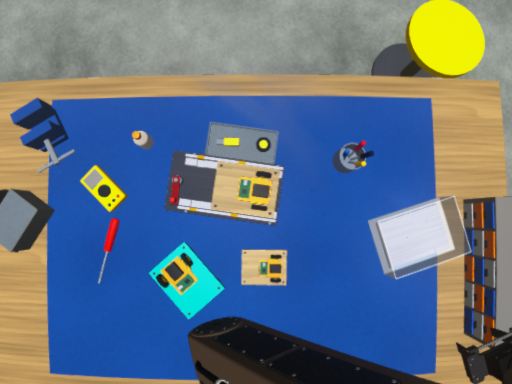

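View pics/scene0.png

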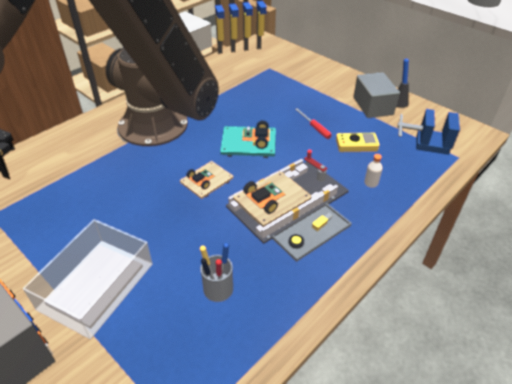

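The carrier candidates in the top view are:
- (248,188): plywood, on the rails
- (187,280): turquoise, to be left alone
- (264,267): small plywood

The one meant is (248,188), because it is the larger of the non-turquoise boards and sits on the rails. The red latch is at (175,190), and the push direction is image left, which is about world +y. I'll confirm this in one enlarged crop.

```bash
cat > h.py <<'E'
import numpy as np, cv2
from cell import camera_info
def ray(n,uv):
    c=camera_info(n);K=c["K"];T=c["cam_to_world"];d=(np.array(uv,float)-K[:2,2])/[K[0,0],K[1,1]]
    p=d.copy()
    for _ in range(20): p=d/(1+c["k1"]*(p@p))
    return T[:3,3],T[:3,:3]@np.array([*p,1])
def onz(n,uv,z):
    o,r=ray(n,uv); return (o+r*(z-o[2])/r[2])[:2]
def proj(n,P):
    c=camera_info(n);T=c["cam_to_world"];q=T[:3,:3].T@(np.array(P,float)-T[:3,3]);p=q[:2]/q[2]
    return c["K"][:2,:2]@(p*(1+c["k1"]*(p@p)))+c["K"][:2,2]
E
python3 - <<'E'
import cv2,numpy as np
from h import *
a=cv2.imread("pics/top0.png")
cv2.imwrite("pics/crop.png",cv2.resize(a[115:230,155:295],None,fx=5,fy=5,interpolation=cv2.INTER_CUBIC))
E
```

```text
(no output)
```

View pics/crop.png

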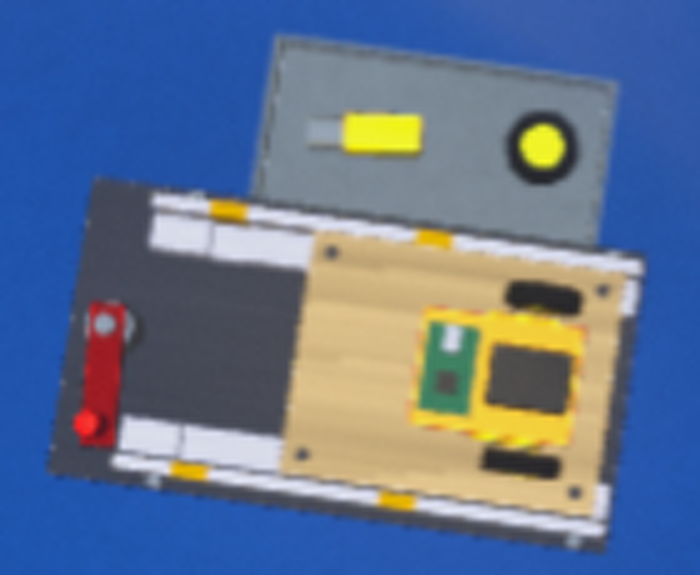

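The crop confirms it: the plywood carrier lies on the rails, with its leading edge at crop x≈300 and its trailing edge at about 610. The four yellow marks, the latch pivot (105,323) and the peg (88,424) are clear. I'll compute the fixture pose from the marks.

Run:
```python
from h import *
a=cv2.imread("pics/top0.png")
big=cv2.resize(a[115:230,155:295],None,fx=5,fy=5,interpolation=cv2.INTER_CUBIC)
f=lambda c:((np.array(c)+.5)/5-.5+[155,115])
h=cv2.cvtColor(big,cv2.COLOR_BGR2HSV)
m=cv2.inRange(h,(20,190,150),(27,255,255))
fx=[]
for x,y in[(228,211),(434,238),(189,471),(397,501)]:
    w=np.zeros_like(m);w[y-16:y+17,x-26:x+27]=m[y-16:y+17,x-26:x+27]
    M=cv2.moments(w,True);c=(M['m10']/M['m00'],M['m01']/M['m00']);fx.append(onz("top",f(c),46));print(c,M['m00'],fx[-1])
fx=np.array(fx);L=np.array([[60,-76],[-60,-76],[60,76],[-60,76]],float)
o=fx.mean(0);d=fx-o
th=np.arctan2((L[:,0]*d[:,1]-L[:,1]*d[:,0]).sum(),(L*d).sum())
R=np.array([[np.cos(th),-np.sin(th)],[np.sin(th),np.cos(th)]])
print("fix",o,th,"res",fx-(o+L@R.T))
m=cv2.inRange(h,(10,40,120),(24,150,255));m=cv2.morphologyEx(m,cv2.MORPH_OPEN,np.ones((9,9)))
cs=max(cv2.findContours(m,0,1)[0],key=cv2.contourArea)
b=cv2.boxPoints(cv2.minAreaRect(cs));print(b)
bw=np.array([onz("top",f(p),55) for p in b]);print("board in fixture",(bw-o)@R, ((bw-o)@R).mean(0))
for n,p,z in(("pivot",(105,323),60),("peg",(88,424),87.5)):print(n,(onz("top",f(p),z)-o)@R)
for n,P in dict(edge=(-170,0),peg0=(118,58)).items():print(n,o+R@np.array(P))
```

```text
(227.86252771618626, 210.51662971175168) 451.0 [682.52025109 115.58435843]
(433.93224932249325, 238.15447154471545) 369.0 [665.9526993   -3.34990371]
(188.45144356955382, 471.1496062992126) 381.0 [532.33114253 137.31928067]
(396.5013054830287, 500.9869451697128) 383.0 [515.11074671  18.15763157]
fix [598.97870991  66.92784174] 1.4287794432902599 res [[-0.18573066  0.01760274]
 [ 0.23151512 -0.12475458]
 [ 0.09490689  0.23844806]
 [-0.14069136 -0.13129622]]
[[274.68005 476.24002]
 [310.42004 226.06004]
 [630.17993 271.74002]
 [594.43994 521.92   ]]
board in fixture [[   9.77101859   71.84276972]
 [  10.3267106   -72.15605914]
 [-173.93681213  -71.51310756]
 [-173.03419494   72.22801958]] [-81.71831947   0.10040565]
pivot [117.63571816  -0.6409572 ]
peg [112.47054904  57.74820055]
edge [ 574.91691335 -101.36069009]
peg0 [558.26434019 191.94920031]
```

Call:
move_arm:
  commands:
    - [[2.6,3.2,0],[0,0,4.5],0]
    - [[2.6,3.2,0],[0,0,4.5],0]
    - [[2.6,3.2,0],[0,0,4.5],0]
    - [[2.6,3.2,0],[0,0,4.5],0]
    - [[2.6,3.2,0],[0,0,4.5],0]
    - [[2.6,3.2,0],[0,0,4.5],0]
    - [[2.6,3.2,0],[0,0,4.5],0]
    - [[2.6,3.2,0],[0,0,4.5],0]
    - [[2.6,3.2,0],[0,0,4.5],0]
    - [[2.6,3.2,0],[0,0,4.5],0]

```text
t: 1.1
eef_pos: [459.1, -271.2, 214.5]
tcp_rot: [-3.141, -0.0, 1.111]
ft_force: [-0.4, -0.7, 0.2]
opening: 0.216
grip_force: 0.0
```

Call:
move_arm:
  commands:
    - [[2.7,3.2,0],[0,0,4.5],0]
    - [[2.7,3.2,0],[0,0,4.5],0]
    - [[2.7,3.2,0],[0,0,4.5],0]
    - [[2.7,3.2,0],[0,0,4.5],0]
    - [[0,0,0],[0,0,0],0]
    - [[0,0,0],[0,0,0],0]

```text
t: 1.7
eef_pos: [566.3, -144.0, 214.1]
tcp_rot: [-3.141, -0.0, 1.424]
ft_force: [-1.6, -0.3, 0.3]
opening: 0.003
grip_force: 0.0
```

Call:
move_arm:
  commands:
    - [[0.25,0,-3.5],[0,0,0],0]
    - [[0,0,-3.5],[0,0,0],0]
    - [[0,0,-3.5],[0,0,0],0]
    - [[0,0,-3.5],[0,0,0],0]
    - [[0,0,-2.5],[0,0,0],0]
    - [[0,0,-1.0],[0,0,0],0]
    - [[0,0,0],[0,0,0],0]
    - [[0,0,0],[0,0,0],0]

```text
t: 2.5
eef_pos: [569.0, -145.4, 40.7]
tcp_rot: [3.14, 0.0, 1.421]
ft_force: [-0.2, 0.5, 0.5]
opening: 0.0
grip_force: 0.0
```

Run:
```python
from cell import state, read_camera
import cv2,numpy as np
s=state();print(s["eef_pos"],s["tcp_rot"],s["ft_force"])
a=read_camera("scene");b=read_camera("top")
r=lambda i:cv2.resize(i,(400,300),interpolation=cv2.INTER_CUBIC)
cv2.imwrite("pics/pre.png",np.hstack([r(a[140:275,200:380]),r(b[115:235,155:315])]))
```

```text
[ 569.03022742 -145.42313593   40.69132154] [3.14039494e+00 2.95336187e-04 1.42144873e+00] [-0.19887477  0.5406289   0.54009128]
```

View pics/pre.png

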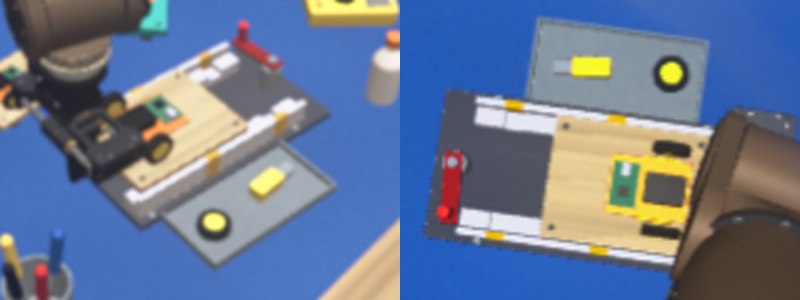

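The fingertip is behind the middle of the board's trailing edge and clear of everything. I'll go a little lower and start pushing.

Call:
move_arm:
  commands:
    - [[0.14,0.99,-0.35],[0,0,0],0]
    - [[0.14,0.99,0],[0,0,0],0]
    - [[0.07,0.5,0],[0,0,0],0]
    - [[0.07,0.5,0],[0,0,0],0]
    - [[0.07,0.5,0],[0,0,0],0]
    - [[0.07,0.5,0],[0,0,0],0]
    - [[0.07,0.5,0],[0,0,0],0]
    - [[0.07,0.5,0],[0,0,0],0]
    - [[0.07,0.5,0],[0,0,0],0]

```text
t: 3.5
eef_pos: [576.7, -89.9, 36.3]
tcp_rot: [3.141, 0.0, 1.422]
ft_force: [-0.4, -4.2, 2.2]
opening: 0.003
grip_force: 2.6
```

Call:
move_arm:
  commands:
    - [[0.07,0.5,0],[0,0,0],0]
    - [[0.07,0.5,0],[0,0,0],0]
    - [[0.07,0.5,0],[0,0,0],0]
    - [[0.07,0.5,0],[0,0,0],0]
    - [[0.07,0.5,0],[0,0,0],0]
    - [[0.07,0.5,0],[0,0,0],0]
    - [[0.07,0.5,0],[0,0,0],0]

```text
t: 4.2
eef_pos: [581.5, -54.9, 36.3]
tcp_rot: [3.141, 0.0, 1.422]
ft_force: [-0.6, -5.5, 3.5]
opening: 0.005
grip_force: 2.7
```

Call:
move_arm:
  commands:
    - [[0.04,0.3,0],[0,0,0],0]
    - [[0.04,0.3,0],[0,0,0],0]
    - [[0.04,0.3,0],[0,0,0],0]
    - [[0.04,0.3,0],[0,0,0],0]
    - [[0.04,0.3,0],[0,0,0],0]

```text
t: 4.7
eef_pos: [583.5, -40.0, 36.3]
tcp_rot: [3.141, 0.0, 1.422]
ft_force: [-1.4, -5.6, 2.4]
opening: 0.004
grip_force: 2.8
```

Call:
move_arm:
  commands:
    - [[0.03,0.2,0],[0,0,0],0]
    - [[0.03,0.2,0],[0,0,0],0]

```text
t: 4.9
eef_pos: [583.8, -35.6, 36.1]
tcp_rot: [-3.141, -0.0, 1.422]
ft_force: [-0.1, -1.5, 0.6]
opening: 0.008
grip_force: 1.5
```

Call:
move_arm:
  commands:
    - [[0.03,0.2,0],[0,0,0],0]

```text
t: 5.0
eef_pos: [584.2, -33.8, 36.1]
tcp_rot: [-3.141, 0.0, 1.422]
ft_force: [-0.7, -3.5, 0.3]
opening: 0.004
grip_force: 1.9
```

Call:
move_arm:
  commands:
    - [[0.03,0.2,0],[0,0,0],0]

```text
t: 5.1
eef_pos: [584.6, -31.8, 36.1]
tcp_rot: [-3.142, 0.0, 1.422]
ft_force: [-0.1, -2.9, 1.0]
opening: 0.004
grip_force: 1.9
```

Call:
move_arm:
  commands:
    - [[0.02,0.15,0],[0,0,0],0]

```text
t: 5.2
eef_pos: [584.9, -30.9, 36.1]
tcp_rot: [3.141, 0.001, 1.423]
ft_force: [-1.7, -15.9, -1.1]
opening: 0.008
grip_force: 8.0
```

Run:
```python
from cell import state, read_camera
import cv2,numpy as np
s=state();print(s["eef_pos"],s["ft_force"])
a=read_camera("scene");b=read_camera("top")
cv2.imwrite("pics/top1.png",b)
r=lambda i:cv2.resize(i,(400,300),interpolation=cv2.INTER_CUBIC)
cv2.imwrite("pics/mid.png",np.hstack([r(a[140:275,200:380]),r(b[115:235,155:315])]))
```

```text
[584.88672213 -30.9002599   36.09731604] [ -1.69679426 -15.9385494   -1.05324459]
```

View pics/mid.png

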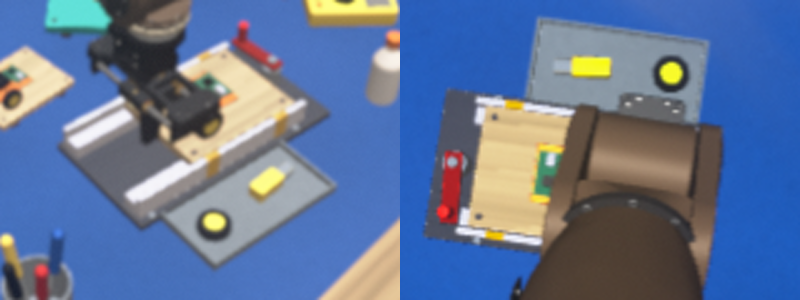

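The board stopped dead: the force jumped to 16 N with the tip at fixture x about -99. That matches a drop into the notches. Now I'll back off, lift, and check with a clear view.

Call:
move_arm:
  commands:
    - [[-0.14,-1,0],[0,0,0],0]
    - [[-0.28,-2,0],[0,0,0],0]
    - [[0,0,4],[0,0,0],0]
    - [[0,0,4],[0,0,0],0]
    - [[0,0,4],[0,0,0],0]
    - [[-0.3,3,0],[0,0,0],0]
    - [[-0.3,4,0],[0,0,0],0]
    - [[-0.2,4,0],[0,0,0],0]
    - [[-0.2,4,0],[0,0,0],0]
    - [[-0.2,4,0],[0,0,0],0]

```text
t: 6.3
eef_pos: [568.2, 131.1, 156.2]
tcp_rot: [-3.141, -0.001, 1.422]
ft_force: [0.7, 0.1, -0.2]
opening: 0.004
grip_force: 0.0
```

Call:
move_arm:
  commands:
    - [[0,4,0],[0,0,0],0]
    - [[0,4,0],[0,0,0],0]
    - [[0,1,0],[0,0,0],0]
    - [[0,0,0],[0,0,0],0]
    - [[0,0,0],[0,0,0],0]

```text
t: 6.8
eef_pos: [568.5, 218.7, 156.0]
tcp_rot: [-3.141, 0.0, 1.422]
ft_force: [-0.0, -0.2, -0.6]
opening: 0.005
grip_force: 0.0
```

Run:
```python
from cell import state, read_camera
import cv2,numpy as np
s=state();print(s["eef_pos"],s["ft_force"])
a=read_camera("scene");b=read_camera("top")
cv2.imwrite("pics/top2.png",b);cv2.imwrite("pics/scene2.png",a)
r=lambda i:cv2.resize(i,(400,300),interpolation=cv2.INTER_CUBIC)
cv2.imwrite("pics/seat.png",np.hstack([r(a[140:260,215:375]),r(b[115:235,155:315])]))
```

```text
[568.47720205 218.71887737 155.99027148] [-0.04947388 -0.20339674 -0.55025941]
```

View pics/seat.png

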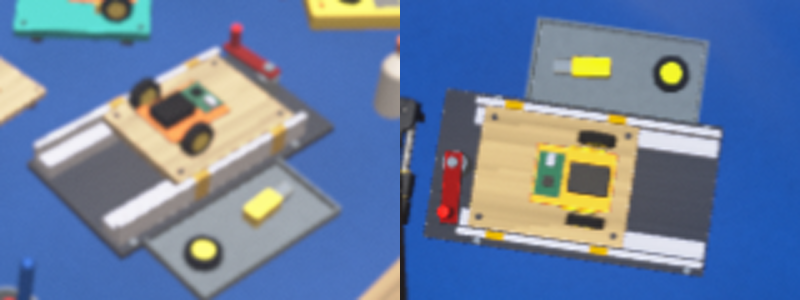

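The board now lies low between the flanges, centred on the yellow marks. I'll check the numbers and work out the latch arc.

Run:
```python
from h import *
a=cv2.imread("pics/top2.png");b=cv2.resize(a[115:230,155:295],None,fx=5,fy=5,interpolation=cv2.INTER_CUBIC)
f=lambda c:((np.array(c)+.5)/5-.5+[155,115])
o=np.array([598.98,66.93]);th=1.42878;R=np.array([[np.cos(th),-np.sin(th)],[np.sin(th),np.cos(th)]])
h=cv2.cvtColor(b,cv2.COLOR_BGR2HSV)
m=cv2.inRange(h,(10,40,120),(24,150,255));m=cv2.morphologyEx(m,cv2.MORPH_OPEN,np.ones((9,9)))
q=cv2.boxPoints(cv2.minAreaRect(max(cv2.findContours(m,0,1)[0],key=cv2.contourArea)))
for z in(47,55):
    w=(np.array([onz("top",f(p),z) for p in q])-o)@R;print(z,w.round(1).tolist(),w.mean(0),"len",np.ptp(w[:,0]))
p=None
for k in np.arange(-.5,1.5,.2).tolist()+[1.3]:
    W=o+R@[118-58*np.sin(k),58*np.cos(k)];print(round(k,2),W.round(1),None if p is None else (W-p).round(1));p=W
```

```text
47 [[94.4, 71.5], [95.2, -73.6], [-89.5, -72.2], [-88.9, 72.1]] [ 2.81268189 -0.55374621] len 184.72215090679416
55 [[92.8, 71.5], [93.7, -72.5], [-89.6, -71.1], [-89.0, 72.1]] [ 1.94993725 -0.02483688] len 183.28948041436087
-0.5 [569.2 218.5] None
-0.3 [563.3 208.6] [-6.  -9.9]
-0.1 [559.4 197.6] [ -3.9 -10.9]
0.1 [557.7 186.2] [ -1.6 -11.5]
0.3 [558.4 174.6] [  0.7 -11.6]
0.5 [561.4 163.4] [  3.  -11.2]
0.7 [566.5 153. ] [  5.1 -10.4]
0.9 [573.6 143.9] [ 7.1 -9.2]
1.1 [582.3 136.3] [ 8.8 -7.6]
1.3 [592.4 130.6] [10.1 -5.7]
1.3 [592.4 130.6] [0. 0.]
```

Call:
move_arm:
  commands:
    - [[0,0,-3],[0,0,0],0]
    - [[0,0,-3],[0,0,0],0]
    - [[0,0,-2],[0,0,0],0]
    - [[0,0,-1],[0,0,0],0]
    - [[0,0,0],[0,0,0],0]
    - [[-0.3,-0.5,0],[0,0,0],0]
    - [[-0.3,-0.5,0],[0,0,0],0]
    - [[-0.2,-0.55,0],[0,0,0],0]
    - [[-0.2,-0.55,0],[0,0,0],0]

```text
t: 7.8
eef_pos: [559.0, 198.2, 67.0]
tcp_rot: [3.14, -0.001, 1.422]
ft_force: [1.7, 1.8, 0.0]
opening: 0.005
grip_force: 0.8
```

Call:
move_arm:
  commands:
    - [[-0.1,-0.6,0],[0,0,0],0]
    - [[-0.1,-0.6,0],[0,0,0],0]
    - [[0.0,-0.6,0],[0,0,0],0]
    - [[0.1,-0.6,0],[0,0,0],0]
    - [[0.15,-0.55,0],[0,0,0],0]
    - [[0.15,-0.55,0],[0,0,0],0]
    - [[0.25,-0.5,0],[0,0,0],0]
    - [[0.25,-0.5,0],[0,0,0],0]

```text
t: 8.6
eef_pos: [565.6, 153.1, 66.0]
tcp_rot: [-3.141, 0.0, 1.422]
ft_force: [-0.1, 1.4, 0.5]
opening: 0.005
grip_force: 0.5
```

Call:
move_arm:
  commands:
    - [[0.35,-0.45,0],[0,0,0],0]
    - [[0.35,-0.45,0],[0,0,0],0]
    - [[0.45,-0.4,0],[0,0,0],0]
    - [[0.45,-0.4,0],[0,0,0],0]

```text
t: 9.0
eef_pos: [581.9, 136.3, 66.1]
tcp_rot: [-3.142, 0.0, 1.422]
ft_force: [-0.5, 0.1, 0.3]
opening: 0.005
grip_force: 0.5
```

Call:
move_arm:
  commands:
    - [[0.3,-0.2,0],[0,0,0],0]

```text
t: 9.1
eef_pos: [585.1, 134.2, 66.1]
tcp_rot: [3.141, -0.0, 1.422]
ft_force: [0.3, 1.1, -0.6]
opening: 0.005
grip_force: 0.5
```

Call:
move_arm:
  commands:
    - [[0.3,-0.15,0],[0,0,0],0]

```text
t: 9.2
eef_pos: [587.9, 132.9, 66.1]
tcp_rot: [3.142, 0.0, 1.422]
ft_force: [-1.3, 0.9, 0.3]
opening: 0.004
grip_force: 0.5
```

Call:
move_arm:
  commands:
    - [[0.3,-0.1,0],[0,0,0],0]

```text
t: 9.3
eef_pos: [590.7, 131.9, 66.1]
tcp_rot: [-3.141, 0.0, 1.422]
ft_force: [-1.7, 0.0, 0.1]
opening: 0.004
grip_force: 0.6
```

Call:
move_arm:
  commands:
    - [[0.2,-0.05,0],[0,0,0],0]

```text
t: 9.4
eef_pos: [592.7, 131.4, 66.1]
tcp_rot: [-3.142, 0.0, 1.422]
ft_force: [-2.0, -0.5, 0.2]
opening: 0.005
grip_force: 0.7
```

Run:
```python
from cell import state, read_camera
import cv2,numpy as np
s=state();print(s["eef_pos"],s["ft_force"])
a=read_camera("scene");b=read_camera("top")
r=lambda i:cv2.resize(i,(400,300),interpolation=cv2.INTER_CUBIC)
cv2.imwrite("pics/latch.png",np.hstack([r(a[140:260,215:375]),r(b[115:235,155:315])]))
```

```text
[592.73818334 131.43206823  66.13615527] [-1.96287887 -0.50830449  0.19904454]
```

View pics/latch.png

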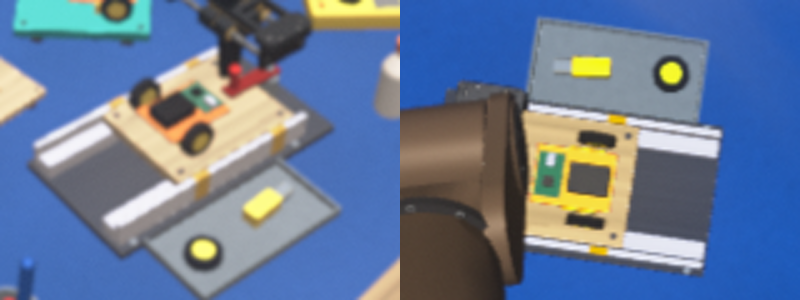

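Call:
move_arm:
  commands:
    - [[0.2,-0.03,0],[0,0,0],0]

```text
t: 9.6
eef_pos: [594.4, 131.3, 66.1]
tcp_rot: [-3.141, 0.0, 1.422]
ft_force: [-1.1, -1.1, 0.0]
opening: 0.001
grip_force: 0.6
```

Call:
move_arm:
  commands:
    - [[0.2,-0.03,0],[0,0,0],0]

```text
t: 9.7
eef_pos: [596.2, 130.9, 66.1]
tcp_rot: [-3.141, 0.0, 1.422]
ft_force: [-8.9, -0.3, 2.0]
opening: 0.001
grip_force: 4.4
```

The latch is at its stop: the force rose to 9 N. Now I'll back away along fixture +y, then go up and clear.

Call:
move_arm:
  commands:
    - [[-1,0.14,0],[0,0,0],0]
    - [[-1,0.14,0],[0,0,0],0]
    - [[0,0,3],[0,0,0],0]
    - [[0,0,4],[0,0,0],0]
    - [[0,0,4],[0,0,0],0]
    - [[-1,4,1],[0,0,0],0]
    - [[-1,4,0],[0,0,0],0]
    - [[-1,4,0],[0,0,0],0]
    - [[0,0,0],[0,0,0],0]
    - [[0,0,0],[0,0,0],0]

```text
t: 10.7
eef_pos: [545.7, 254.4, 186.1]
tcp_rot: [3.141, 0.0, 1.424]
ft_force: [-0.1, 0.7, 0.1]
opening: 0.006
grip_force: 0.0
```

Run:
```python
from cell import state, read_camera
import cv2,numpy as np
s=state();print(s["eef_pos"],s["ft_force"])
a=read_camera("scene");b=read_camera("top")
r=lambda i:cv2.resize(i,(400,300),interpolation=cv2.INTER_CUBIC)
cv2.imwrite("pics/end.png",np.hstack([r(a[110:290,190:430]),r(b[95:245,115:315])]))
```

```text
[545.72564095 254.4257473  186.13530855] [-0.12620289  0.74375695  0.10238945]
```

View pics/end.png

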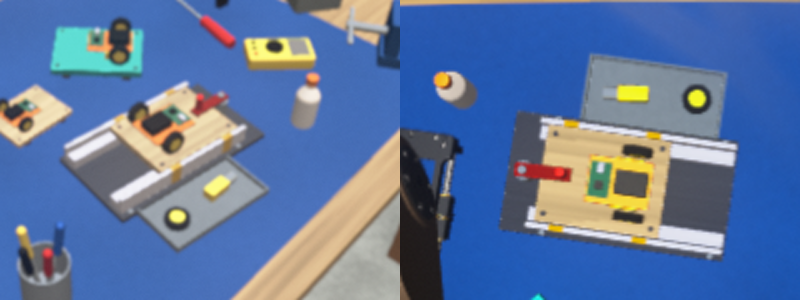

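The latch bar lies along -x over the seated board, with the peg at (560,173) in the right half. Everything else is where it was and the arm is clear, so I'm handing in.

```bash
python3 -c "
from cell import env
print(env.job_done())"
```

```text
the job is handed in; nothing more can be done
None
```

I pushed the board into the notches, swung the latch over it to its stop, and handed the job in; the other things looked undisturbed, and no verdict came back.

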